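Turn the vial carousel to the arrow

TASK

Turn the vial carousel by pushing on its spokes with a fingertip, as often as needed, until the red-capped vial stands squarely at the yellow arrow on the fixed foot, then take the hand away and leave it at rest. Do not touch or lift the vials: they stay standing in their pockets, and leave the brown bottle and the steel cup beside the carousel where they are.

Things in the scene. Friction and masses are not known exactly. Their poses are not given: they have to be found in the camera images.
- foot: fixed grey round foot of the carousel, 164 mm across, 8 mm high, with a flat tongue (46 mm wide, 8 mm high, to 148 mm from the axis) that bears a yellow arrow pointing at the axis. Origin on the turning axis at the worktop, z up; the tongue runs along its -x axis, so the arrow lies towards -x. Stands turned on the worktop by up to 0.6 rad.
- pick_point (a point): point of the fixed foot on the arrow's line, 46 mm from the axis (the radius of the pocket circle), 18 mm above the worktop: where the middle of the red-capped vial's underside must come
- spokes: steel hub cap with three level spokes, turning with the white turntable. Origin on the turning axis, 46 mm above the worktop, z up. Spokes lie at 60, 180 and 300 degrees counter-clockwise from its +x axis, midway between the vials; each is a 10 mm steel rod with a black 16 mm rubber grip from 86 to 117 mm from the axis and a round end at 125 mm.
- turntable (a joint): turning of the turntable and spokes about the upright axis, rad, counter-clockwise from above positive, 0 at the start. Turns freely either way, no detents, stays where left; about 1.5 N at a grip moves it. Turntable 140 mm across, top 18 mm and pocket rims 33 mm above the worktop: beyond 82 mm from the axis, only the 8 mm high tongue lies under the spokes.
- spoke_0 (a point): middle of the first spoke's rubber grip, on its centre line, 105 mm from the axis, 46 mm above the worktop. Spokes at the far side come near a wall cabinet (its front at about x = 0.73 m for y above -0.17 m, overhanging the worktop behind that): keep the wrist clear of it, or push on the robot's side of the carousel
- spoke_1 (a point): the same on the second spoke, 120 degrees counter-clockwise of the first
- spoke_2 (a point): the same on the third spoke, 240 degrees counter-clockwise of the first
- brown_bottle: loose brown bottle with a yellow cap, 48x48x105 mm, about 0.21 m from the axis; origin in the middle of its underside; bystander
- cup: loose small steel cup, 56 mm across, 64 mm high, about 0.21 m from the axis; origin in the middle of its underside; bystander
- vial_red: small glass vial with a red cap, 26 mm across, 54 mm high, loose in one of the three clear pockets of the turntable (29 mm bore, 15 mm deep, 46 mm from the axis, 120 degrees apart; any vial can be in any pocket); its top is 72 mm above the worktop. Origin in the middle of its underside, 18 mm above the worktop.
- vial_blue: small glass vial with a blue cap, 26 mm across, 54 mm high, loose in one of the three clear pockets of the turntable (29 mm bore, 15 mm deep, 46 mm from the axis, 120 degrees apart; any vial can be in any pocket); its top is 72 mm above the worktop. Origin in the middle of its underside, 18 mm above the worktop.
- vial_green: small glass vial with a green cap, 26 mm across, 54 mm high, loose in one of the three clear pockets of the turntable (29 mm bore, 15 mm deep, 46 mm from the axis, 120 degrees apart; any vial can be in any pocket); its top is 72 mm above the worktop. Origin in the middle of its underside, 18 mm above the worktop.
Things that resemble listed ones, but are neither listed nor needed, are in the scene too. What is shaped like the vial_red but orange is not meant.

How it is judged:
By the outcome, as a careful person would: the job done as asked, in the order asked, and still so for the second after the job is handed in, with the robot touching nothing.
It also fails if it takes over 51 s, if anything falls off the work surface, if the arm or the gripper's body presses on something with over 40 N, if the wrist force passes 120 N, or if a joint passes its speed limit or range.

ROBOT

A 7-joint arm with a two-finger parallel gripper is mounted at the origin on a cart in front of the work surface, level with it; the furniture and walls round the work are solid. World frame = base frame: x ahead of the robot, y to its left, z up, the work surface at z = 0. Lengths are in mm, angles in rad, forces in N, time in s.
With the tool pointing down it reaches from about 350 to 900 mm from the base axis. Payload 19.9 kg.
Tool frame: the origin (TCP) lies between the finger pads; the fingertips stand 17 mm ahead of it and the grasp point (between the pads) lies 2 mm behind it (arm.tcp_to_tips is the distance from the TCP to the fingertips, in mm); z points along the fingers, y is the line along which they close (so a half turn about z gives the same grasp; the last joint's range is limited). The gripper opens to 85 mm and grips with 20 to 120 N. Pads are 22 mm wide; open, the fingers measure 114 mm over their backs; the gripper's body (76 mm by 85 mm) begins 54 mm behind the grasp point. The pads swing forward as they close: fully open they stand 13 mm farther back than shut.
Start: joints at [-1.304, 0.417, -0.01, 1.614, 0.005, 1.111, -0.053], TCP at [189.341, 595.612, 248.26] pointing down, gripper open.
Joint ranges: [-2.81, 2.81], [-0.39, 2.02], [-1.27, 1.25], [0.06, 2.57], [-1.19, 4.33], [0.19, 2], [-2.82, 2.82]. Speed limits (rad/s): [1.89, 1.89, 2.39, 2.39, 3.01, 3.01, 3.01].

INTERFACE

Orientations are given as [roll, pitch, yaw] about the fixed x, y, z axes, in that order (R = Rz(yaw) Ry(pitch) Rx(roll)).
In Python, from bench import arm gives the robot as it stands.
- The arm moves only by the tool move_arm, never from a script. Its argument "rows" is one flat list of numbers, 7 for each row, row after row: the opening, from 0 (shut) to 1 (fully open), then the shift along the tool's x, y, z in units of 0.4 m (1.0 is 0.4 m), then the turn, a rotation vector about the tool's x, y, z in units of 30 degrees (1.0 is 30 degrees). A call has exactly 10 rows; each row is the pose to reach, as a shift and turn from the pose commanded when the call began, along the tool's axes at that moment; what a row does not reach only later rows make up. A row lasts 1/8 s, in which the tool goes at most 62.5 mm and 10.7 degrees, less where a joint would pass 70% of its speed; a pose out of reach is approached as far as the arm can. A call with a number of a shift or a turn outside -1 to 1 is refused whole. A call with a gripper value outside its range is refused whole. The fingers move at their own pace and stop on an object; "squeeze" is the grip in N (left out, the last holds). Time passes only in rows, so rows that repeat a pose let the fingers close, or fill a call up. It gives the time, the measured TCP pose, the force, the opening and the grip force at its end, in the units of the state.
- arm.get_obs(): the state, without advancing time (a new reading comes with each control period).
- arm.read_camera(name): name is "scene" or "top" or "wrist"; returns (picture, depth): 384x512x3 uint8, red, green, blue; 384x512 float32, mm along the optical axis (not along the pixel's ray), 0 where there is no reading.
- arm.camera_info(name): a dict with "camera_matrix" (3x3 intrinsics, pixels), "eye" and "attitude" of the camera in the world. Camera axes: x right, y down, z forward; pixel columns grow to the right and rows downward; lengths in mm; the calibration is good to about 2 mm. A picture is of the moment at which its call begins: read the wrist's pose just before it. camera_info takes no time and is no camera call; for the wrist camera it gives the pose at the moment of the call.
- arm.hand_in(): hands the job in; it is judged then, once.
The state is a dict: "t": time; "joints": joint angles; "joint_vel": joint speeds; "effort": joint torques, N m; "position": TCP position; "orientation": TCP orientation; "ft_force": force on the tool from outside, world axes, zero at the start; "moment": the same for the moment, N m; "width": finger opening in mm; "finger_force": force on a finger pad.
Only numpy, scipy, OpenCV 4.12 (cv2) and the standard library are available. Lean on these libraries where they do the work, as an engineer would, in place of code of your own. Each camera call takes 0.05 s, during which the arm holds its last target. There are 200 camera calls.

## Working session

There is one attempt and no reset: what is moved stays moved. The work goes in short steps, Python scripts to look and compute and a tool call to move; the robot and the scene stay as the last step left them, time stands still between calls to the robot, and variables do not carry over. Pictures are saved under pics/ and viewed, at most 10 in all, crops included, and the job is handed in when it is done.

Besides the shell and the picture viewer there is one more tool, called after "Call:" in YAML: its name, and indented under it one key for each argument. move_arm: Moves the arm, as the interface text tells. Shifts and turns lie within -1 to 1; 1 stands for 0.4 m of shift or 30 degrees of turn. Its arguments: {"type":"object","properties":{"rows":{"type":"array","items":{"type":"number","minimum":-1,"maximum":1}},"squeeze":{"type":"number"}},"required":["rows"]}

```bash
mkdir -p pics
cat > h.py <<'E'
import numpy as np, cv2
from bench import arm
def grab(n):
    i=arm.camera_info(n); p,d=arm.read_camera(n); return p,d,i
def pts(d,i):
    K=np.array(i['camera_matrix']); v,u=np.mgrid[:384,:512]
    c=np.stack([(u-K[0,2])/K[0,0]*d,(v-K[1,2])/K[1,1]*d,d],-1)
    a=np.array(i['attitude'])
    if a.shape!=(3,3):
        from scipy.spatial.transform import Rotation as R
        a=R.from_euler('xyz',a).as_matrix()
    return c@a.T+np.array(i['eye'])
E
python3 - <<'E'
from h import *
print(arm.get_obs())
for n in ['top','scene']:
    p,d,i=grab(n); print(i); cv2.imwrite(f'pics/{n}0.png',p[:,:,::-1]); np.savez(f'{n}0.npz',p=p,P=pts(d,i),d=d)
E
```

```text
{'t': 0.0, 'joints': array([-1.30449451,  0.41804877, -0.01029108,  1.61416852,  0.0047057 ,
        1.11067894, -0.0529988 ]), 'joint_vel': array([ 1.39639095e-04,  1.45039945e-03, -7.87454776e-04, -1.77997637e-03,
       -1.87178560e-04,  8.86247084e-05,  1.15061172e-03]), 'effort': array([ 6.35442120e-04, -8.64451504e+01,  6.79059327e-01, -4.34902954e+01,
        1.90475205e-02,  7.33696361e-03,  4.92759455e-05]), 'position': array([189.27186801, 595.31428508, 247.61599996]), 'orientation': array([-3.14031675e+00,  1.03474493e-04,  2.83379196e+00]), 'ft_force': array([-0.02790399,  0.57010344, -0.49529772]), 'moment': array([0.00617668, 0.01201828, 0.00626462]), 'finger_force': 0.0, 'width': 85.03262415833586}
{'camera_matrix': array([[361.14792673,   0.        , 256.80380528],
       [  0.        , 361.14792673, 197.68598821],
       [  0.        ,   0.        ,   1.        ]]), 'eye': array([ 431.92170332,  -16.73749491, 1025.1478479 ]), 'attitude': array([-3.02015337, -0.01556108, -1.59576556])}
{'camera_matrix': array([[390.44344408,   0.        , 259.28425478],
       [  0.        , 390.44344408, 188.78140751],
       [  0.        ,   0.        ,   1.        ]]), 'eye': array([ 73.05641952, 499.86031057, 498.75838721]), 'attitude': array([-2.11535082,  0.005335  , -2.40907471])}
```

View pics/top0.png

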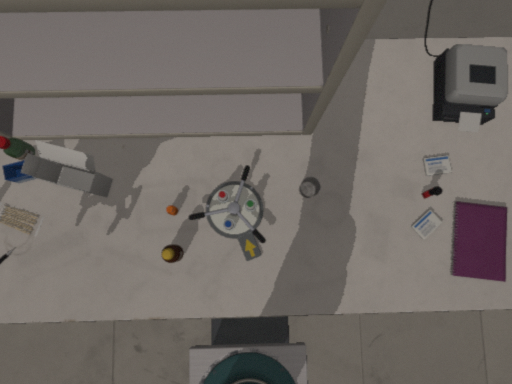

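View pics/scene0.png

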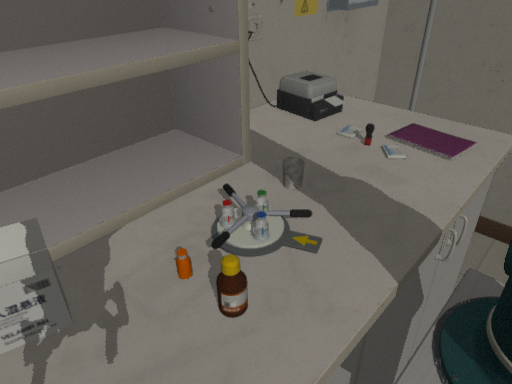

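Top view: carousel hub is at about (235,209), with the red cap at (222,194), green at (250,204) and blue at (228,224). The arrow is at (250,248). Spoke ends are at (246,170), (194,216) and (262,240). The bottle is at (172,254), the cup at (310,188) and the orange decoy at (172,210).

```bash
cat >> h.py <<'E'
def measure(p,P):
    """axis-free measurement from the top picture: cap, grip, arrow points"""
    hsv=cv2.cvtColor(p,cv2.COLOR_RGB2HSV); H,S,V=[hsv[...,k].astype(int) for k in range(3)]
    near=np.hypot(P[...,0]-C0[0],P[...,1]-C0[1])
    z=P[...,2]; out={}
    hi=(z>55)&(z<85)&(near<70)
    for n,m in dict(red=((H<8)|(H>172))&(S>100),green=(H>40)&(H<90)&(S>80),blue=(H>100)&(H<130)&(S>100)).items():
        m=m&hi; out[n]=(P[m].mean(0),m.sum())
    m=(H>20)&(H<35)&(S>120)&(near<160)&(z<25); out['arrow']=(P[m].mean(0),m.sum())
    m=(V<60)&(near>78)&(near<128)&(z>35)&(z<65)
    k,l,st,ce=cv2.connectedComponentsWithStats(m.astype(np.uint8))
    for j in range(1,k):
        if st[j,4]>15: out['grip%d'%j]=(P[l==j].mean(0),st[j,4])
    return out
C0=np.array([400.,43.])
E
python3 - <<'E'
from h import *
import h
f=np.load('top0.npz'); p,P=f['p'],f['P']
for n,(u,v) in dict(hub=(235,209),red=(222,194),green=(250,204),blue=(228,224),arrow=(250,248),bottle=(169,254),cup=(310,188),or_=(171,210),g0=(245,174),g1=(198,215),g2=(259,236),cab=(200,130)).items(): print(n,P[v,u].round(1))
h.C0=P[209,235,:2]
for k,v in measure(p,P).items(): print(k,v[0].round(1),v[1],(np.hypot(*(v[0][:2]-h.C0))).round(1),np.degrees(np.arctan2(*(v[0][:2]-h.C0)[::-1])).round(1))
E
```

```text
hub [520.2  24.5  59.4]
red [560.2  58.   69.5]
green [531.4 -16.   71.5]
blue [479.8  43.1  72.3]
arrow [414.8 -13.2  13.4]
bottle [406.7 189.2 108.6]
cup [ 580.3 -188.5    5.8]
or_ [521.8 196.1  56.7]
g0 [615.9  -4.2  54. ]
g1 [506.7 124.1  55.4]
g2 [446.7 -38.1  54.9]
cab [749.5 120.7  31.2]
red [559.8  59.   71.3] 31 52.5 41.0
green [533.3 -15.4  71.7] 25 42.0 -71.9
blue [481.2  43.6  71.8] 28 43.4 153.9
arrow [416.6 -11.8   8.8] 94 109.8 -160.7
grip1 [619.4  -5.   52.6] 73 103.5 -16.6
grip2 [505.4 128.8  52. ] 82 105.3 98.0
grip3 [446.4 -37.1  52.5] 75 96.1 -140.1
```

Call:
move_arm:
  rows: [0,-0.04,-0.03,0,0,0,0,0,-0.12,-0.09,0,0,0,0,0,-0.22,-0.16,0,0,0,0,0,-0.33,-0.24,0,0,0,0,0,-0.45,-0.32,0,0,0,0,0,-0.56,-0.4,0,0,0,0,0,-0.67,-0.48,0,0,0,0,0,-0.77,-0.55,0,0,0,0,0,-0.85,-0.61,0,0,0,0,0,-0.9,-0.65,0,0,0,0]

```text
t: 1.35
position: [454.5, 235.9, 248.3]
orientation: [-3.141, 0.0, 2.831]
ft_force: [-0.4, 1.0, -0.6]
width: -0.1
finger_force: 0.0
```

```bash
cat >> h.py <<'E'
AX=np.array([524.,29.]); RHO=103
def fpos(th,gap=0,yaw=2.834):
    t=np.radians(th); u=np.array([np.cos(t),np.sin(t)]); n=np.array([-u[1],u[0]])
    a=t-(yaw-np.pi/2); d=11*abs(np.cos(a))+14.5*abs(np.sin(a))+8+gap
    return AX+RHO*u-d*n
def rows(start,targets):
    """targets: world xyz list -> units from start (tool axes at yaw of obs)"""
    from scipy.spatial.transform import Rotation as R
    o=arm.get_obs(); M=R.from_euler('xyz',o['orientation']).as_matrix()
    return ((np.array(targets)-start)@M/400).round(3)
E
python3 - <<'E'
from h import *
o=arm.get_obs(); print(o['t'],o['position'],o['orientation'],o['joints'],o['width'])
q=fpos(100.6,9); print(q, rows(o['position'],[[*q,200],[*q,48]]))
E
```

```text
1.35 [454.54714705 235.93433182 248.27341663] [-3.14127401e+00  1.48917620e-04  2.83118852e+00] [-0.72821709  0.21683012  0.21743312  1.89764679 -0.05369026  1.03283621
  0.77220626] -0.10612919266086354
[538.02996741 136.41381063] [[-0.275 -0.173  0.121]
 [-0.275 -0.173  0.501]]
```

Call:
move_arm:
  rows: [0,-0.06,-0.04,0,0,0,0,0,-0.15,-0.1,0,0,0,0,0,-0.23,-0.15,0.02,0,0,0,0,-0.27,-0.17,0.08,0,0,0,0,-0.275,-0.173,0.17,0,0,0,0,-0.275,-0.173,0.27,0,0,0,0,-0.275,-0.173,0.37,0,0,0,0,-0.275,-0.173,0.45,0,0,0,0,-0.275,-0.173,0.5,0,0,0,0,-0.275,-0.173,0.5,0,0,0]

```text
t: 2.6
position: [536.5, 138.3, 47.3]
orientation: [-3.14, -0.002, 2.833]
ft_force: [0.2, 0.3, 1.4]
width: -0.0
finger_force: 0.0
```

Run:
```python
from h import *
o=arm.get_obs(); s=o['position'];print(o['t'],s,o['orientation'][2],o['ft_force'])
for a,b in ((98,140),(140,188),(188,230)):
    T=[[*fpos(t),48] for t in np.linspace(a,b,11)[1:]]
    r=rows(s,T); print(b,fpos(b).round(1)); print(r.tolist()); s=np.array(T[-1])
p,d,i=grab('top'); cv2.imwrite('pics/top1.png',cv2.resize(p[120:300,130:340,::-1],None,fx=3,fy=3))
```

```text
2.6 [536.52923761 138.34287525  47.26847948] 2.832947609965414 [0.15033557 0.32283656 1.43202231]
140 [461.6 114.8]
[[0.021, -0.016, -0.002], [0.039, -0.021, -0.002], [0.056, -0.028, -0.002], [0.073, -0.036, -0.002], [0.089, -0.046, -0.002], [0.105, -0.057, -0.002], [0.12, -0.069, -0.001], [0.135, -0.082, -0.001], [0.148, -0.097, -0.001], [0.161, -0.113, -0.001]]
188 [418.4  40.2]
[[0.013, -0.02, 0.0], [0.024, -0.04, 0.0], [0.033, -0.062, 0.0], [0.04, -0.085, 0.0], [0.045, -0.108, 0.0], [0.049, -0.127, 0.0], [0.051, -0.148, 0.0], [0.051, -0.168, 0.0], [0.049, -0.189, 0.0], [0.046, -0.21, 0.0]]
230 [439.6 -34.7]
[[-0.004, -0.018, 0.0], [-0.01, -0.037, 0.0], [-0.017, -0.055, 0.0], [-0.026, -0.072, 0.0], [-0.036, -0.089, 0.0], [-0.048, -0.106, 0.0], [-0.061, -0.122, 0.0], [-0.075, -0.136, 0.0], [-0.091, -0.15, 0.0], [-0.107, -0.162, 0.0]]
```

View pics/top1.png

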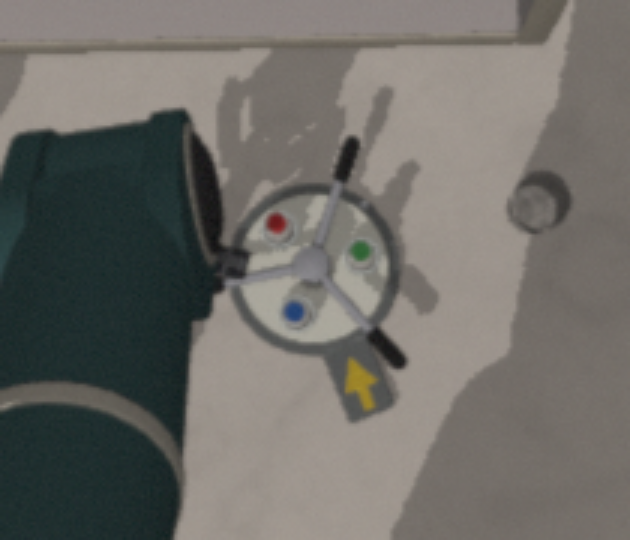

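The view shows the shut fingers just on the red-vial side of the left spoke, around (235,262) in the crop. The carousel is unmoved, so I'll start pushing.

Call:
move_arm:
  rows: [0,0.02,-0.015,0,0,0,0,0,0.035,-0.02,0,0,0,0,0,0.055,-0.028,0,0,0,0,0,0.073,-0.036,0,0,0,0,0,0.089,-0.046,0,0,0,0,0,0.105,-0.057,0,0,0,0,0,0.12,-0.069,0,0,0,0,0,0.135,-0.082,0,0,0,0,0,0.148,-0.097,0,0,0,0,0,0.161,-0.113,0,0,0,0]

```text
t: 3.9
position: [462.0, 115.6, 48.3]
orientation: [-3.142, 0.0, 2.834]
ft_force: [2.2, 0.5, 0.1]
width: 0.3
finger_force: 1.0
```

Call:
move_arm:
  rows: [0,0.013,-0.02,0,0,0,0,0,0.024,-0.04,0,0,0,0,0,0.033,-0.062,0,0,0,0,0,0.04,-0.085,0,0,0,0,0,0.045,-0.108,0,0,0,0,0,0.049,-0.127,0,0,0,0,0,0.051,-0.148,0,0,0,0,0,0.051,-0.168,0,0,0,0,0,0.049,-0.189,0,0,0,0,0,0.046,-0.21,0,0,0,0]

```text
t: 5.15
position: [419.4, 40.9, 48.3]
orientation: [-3.142, -0.0, 2.834]
ft_force: [1.3, 2.4, -0.7]
width: 0.4
finger_force: 1.0
```

Run:
```python
from h import *
o=arm.get_obs(); s=o['position'];print(o['t'],s,o['orientation'],o['ft_force'],o['joints'])
T=[[*fpos(t),48] for t in np.r_[np.linspace(188,240,11)[1:]]]
print(fpos(240),rows(s,T).tolist()); s=np.array(T[-1])
p,d,i=grab('top'); cv2.imwrite('pics/top2.png',cv2.resize(p[120:300,130:340,::-1],None,fx=3,fy=3))
```

```text
5.15 [419.35629782  40.9226755   48.30558317] [-3.14152628e+00 -4.74821017e-05  2.83386424e+00] [ 1.30269556  2.40639408 -0.71706264] [-0.37128241  0.40843188  0.23083487  2.24888405 -0.19001947  0.5016786
  1.27129709]
[453.57547195 -49.27453522] [[-0.004, -0.025, 0.001], [-0.012, -0.048, 0.001], [-0.022, -0.07, 0.001], [-0.034, -0.091, 0.001], [-0.048, -0.111, 0.001], [-0.065, -0.13, 0.001], [-0.083, -0.148, 0.001], [-0.104, -0.164, 0.001], [-0.126, -0.177, 0.001], [-0.15, -0.189, 0.001]]
```

View pics/top2.png

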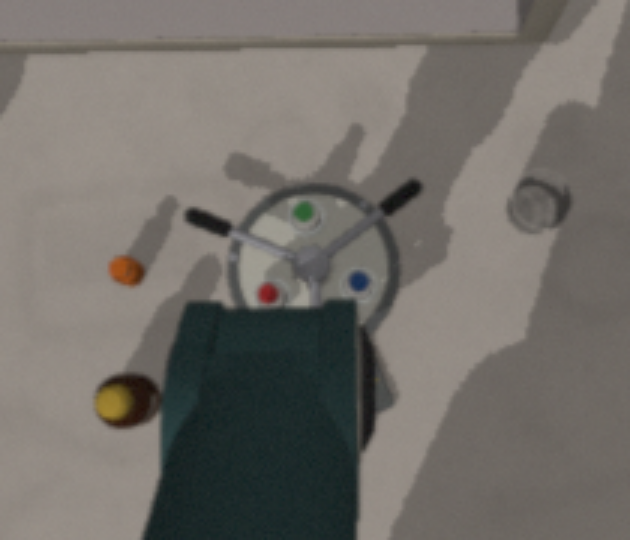

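The carousel is turning as planned: red is now at (268,294) in the crop, and the bottle and decoy haven't moved.

Call:
move_arm:
  rows: [0,-0.004,-0.025,0,0,0,0,0,-0.012,-0.048,0,0,0,0,0,-0.022,-0.07,0,0,0,0,0,-0.034,-0.091,0,0,0,0,0,-0.048,-0.111,0,0,0,0,0,-0.065,-0.13,0,0,0,0,0,-0.083,-0.148,0,0,0,0,0,-0.104,-0.164,0,0,0,0,0,-0.122,-0.175,0,0,0,0,0,-0.13,-0.18,0,0,0,0]

```text
t: 6.45
position: [447.6, -43.4, 48.3]
orientation: [-3.141, 0.0, 2.833]
ft_force: [-0.0, 2.1, -0.4]
width: 0.1
finger_force: 0.8
```

```bash
cat >> h.py <<'E'
h_last=None
def report(tag):
    o=arm.get_obs(); print(o['t'],o['position'].round(1),o['ft_force'].round(1))
    p,d,i=grab('top'); P=pts(d,i); np.savez(tag+'.npz',p=p,P=P)
    global C0; C0=AX
    for k,v in measure(p,P).items(): print(k,v[0].round(1),v[1],np.hypot(*(v[0][:2]-AX)).round(1),(np.degrees(np.arctan2(*(v[0][:2]-AX)[::-1]))%360).round(1))
    return p
E
python3 - <<'E'
from h import *
report('t3'); s=arm.get_obs()['position']
print([(t,rows(s,[[*fpos(t),48]]).tolist()) for t in (236,240,245,250,255,258,261)])
E
```

```text
6.45 [447.6 -43.4  48.3] [-0.   2.1 -0.4]
red [479.1  37.8  72.2] 14 45.7 168.9
green [550.7  66.2  71.6] 27 45.8 54.4
blue [546.1 -13.7  71.4] 17 48.1 297.4
arrow [nan nan nan] 0 nan nan
grip1 [624.4  18.4  52.2] 69 100.9 353.9
grip2 [482.5 121.9  52.7] 70 101.7 114.1
[(236, [[-0.0, -0.0, 0.001]]), (240, [[-0.018, -0.009, 0.001]]), (245, [[-0.042, -0.018, 0.001]]), (250, [[-0.067, -0.025, 0.001]]), (255, [[-0.09, -0.029, 0.001]]), (258, [[-0.102, -0.031, 0.001]]), (261, [[-0.114, -0.032, 0.001]])]h.py:21: RuntimeWarning: Mean of empty slice.
  m=(H>20)&(H<35)&(S>120)&(near<160)&(z<25); out['arrow']=(P[m].mean(0),m.sum())
  ret = um.true_divide(
```

Call:
move_arm:
  rows: [0,-0.01,-0.005,0,0,0,0,0,-0.022,-0.01,0,0,0,0,0,-0.034,-0.015,0,0,0,0,0,-0.046,-0.019,0,0,0,0,0,-0.058,-0.023,0,0,0,0,0,-0.069,-0.026,0,0,0,0,0,-0.079,-0.028,0,0,0,0,0,-0.087,-0.029,0,0,0,0,0,-0.093,-0.03,0,0,0,0,0,-0.097,-0.03,0,0,0,0]

```text
t: 7.75
position: [480.6, -66.2, 48.3]
orientation: [-3.141, 0.0, 2.834]
ft_force: [-2.2, 1.0, 0.2]
width: 0.1
finger_force: 0.8
```

```bash
python3 -W ignore - <<'E'
from h import *
report('t4'); o=arm.get_obs(); s=o['position'];print(s,o['orientation'])
E
```

```text
7.75 [480.6 -66.2  48.3] [-2.2  1.   0.2]
red [479.7  17.3  71.7] 33 45.8 194.8
green [535.4  73.2  71.4] 28 45.6 75.6
blue [557.7  -2.4  71.8] 24 46.1 317.0
arrow [nan nan nan] 0 nan nan
grip1 [622.2  55.9  52.8] 61 101.8 15.3
grip2 [452.1  99.6  52.7] 68 100.8 135.5
[480.78619703 -66.23705333  48.34190877] [-3.14147421e+00  1.64143450e-04  2.83378821e+00]
```

Call:
move_arm:
  rows: [0,0.02,0.005,0,0,0,0,0,0.04,0.01,0,0,0,0,0,0.05,0.01,-0.04,0,0,0,0,0.05,0.01,-0.12,0,0,0,0,0.05,0.01,-0.22,0,0,0,0,0.05,0.01,-0.34,0,0,0,0,0.05,0.03,-0.45,0,0,0,0,0.05,0.06,-0.53,0,0,0,0,0.05,0.08,-0.55,0,0,0,0,0.05,0.08,-0.55,0,0,0]

```text
t: 9.05
position: [471.1, -29.2, 268.7]
orientation: [3.141, 0.001, 2.835]
ft_force: [-0.7, -0.7, -1.3]
width: -0.2
finger_force: 0.0
```

```bash
python3 -W ignore - <<'E'
from h import *
report('t5')
p,d,i=grab('wrist'); P=pts(d,i); np.savez('w5.npz',p=p,P=P,d=d); print(i)
cv2.imwrite('pics/w5.png',p[:,:,::-1])
E
```

```text
9.05 [471.1 -29.2 268.7] [-0.7 -0.7 -1.3]
red [nan nan nan] 0 nan nan
green [nan nan nan] 0 nan nan
blue [nan nan nan] 0 nan nan
arrow [nan nan nan] 0 nan nan
grip2 [449.4 102.1  52.5] 53 104.4 135.6
{'camera_matrix': array([[344.95633924,   0.        , 254.06401757],
       [  0.        , 344.95633924, 191.87817432],
       [  0.        ,   0.        ,   1.        ]]), 'eye': array([408.92658331,  -9.88915215, 393.83706971]), 'attitude': array([ 2.88057974e+00, -1.32821045e-04,  1.26338978e+00])}
```

View pics/w5.png

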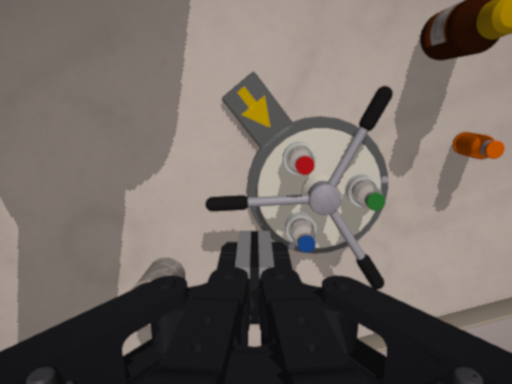

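The wrist view is clear: arrow at (256,108), hub at (324,198), red cap at (304,164), grips near (376,108), (226,203) and (370,270). I'll fit the axis, the tongue line and the spokes from it.

```bash
cat >> h.py <<'E'
from scipy.spatial.transform import Rotation as Rn
from scipy.optimize import least_squares
def plane(i,z):
    K=np.array(i['camera_matrix']); v,u=np.mgrid[:384,:512]
    r=np.stack([(u-K[0,2])/K[0,0],(v-K[1,2])/K[1,1],np.ones(u.shape)],-1)@Rn.from_euler('xyz',i['attitude']).as_matrix().T
    e=np.array(i['eye']); return (e+r*((z-e[2])/r[...,2])[...,None])[...,:2]
def fine(p,P,i,dbg=None):
    hsv=cv2.cvtColor(p,cv2.COLOR_RGB2HSV); H,S,V=[hsv[...,k].astype(int) for k in range(3)]
    ang=lambda q:np.degrees(np.arctan2(q[...,1],q[...,0]))%360
    Q=plane(i,8.); z=P[...,2]; near=np.hypot(*(P[...,:2]-AX).transpose(2,0,1))
    # foot: grey, low
    g=((V<120)&(S<60)&(abs(z-8)<7)).astype(np.uint8)
    ring=(g>0)&(near>66)&(near<88)
    # outer edge of the ring: per-angle outermost grey, away from the tongue
    a=ang(Q-AX); r=np.hypot(*(Q-AX).transpose(2,0,1)); E=[]
    for t in range(0,360,3):
        if abs((t-201+180)%360-180)<28: continue
        m=ring&(abs((a-t+180)%360-180)<1.5)
        if m.sum()>5: E.append(Q[m][np.argmax(r[m])])
    E=np.array(E)
    f=least_squares(lambda x:np.hypot(*(E-x[:2]).T)-x[2],[*AX,81],loss='soft_l1')
    print('foot circle',f.x.round(1),len(E))
    ya=(H>20)&(H<35)&(S>110)&(near>85)&(near<155)&(z<30)
    A=Q[ya]; w=np.linalg.svd(A-A.mean(0),full_matrices=False)[2][0]
    print('arrow ctr',A.mean(0).round(1),ya.sum(),'principal dir',ang(w if w@(A.mean(0)-AX)>0 else -w).round(1))
    to=((g>0)|ya)&(near>92)&(near<140)&(abs(a-201)<22); T=Q[to]
    print('tongue ctr',T.mean(0).round(1),to.sum())
    caps={}
    Q7=plane(i,72.)
    for n,m in dict(red=((H<8)|(H>172))&(S>120),green=(H>40)&(H<90)&(S>80),blue=(H>100)&(H<130)&(S>100)).items():
        m=m&(near<75)&(z>50)
        # top disc only
        m2=m&(z>68); caps[n]=P[m2][:,:2].mean(0); print(n,caps[n].round(1),m2.sum())
    Q4=plane(i,46.)
    m=(V<60)&(near>80)&(near<124)&(z>35)&(z<65)
    k,l,st,ce=cv2.connectedComponentsWithStats(m.astype(np.uint8)); G=[]
    for j in range(1,k):
        if st[j,4]>80: G.append(Q4[l==j].mean(0)); print('grip',G[-1].round(1),st[j,4])
    cs=[f.x[:2],sum(caps.values())/3]+([np.mean(G,0)] if len(G)==3 else [])
    for c in cs:
        print('C',c.round(1),'arrow',ang(A.mean(0)-c).round(1),'tongue',ang(T.mean(0)-c).round(1),'red',ang(caps['red']-c).round(1),'grips',[ang(q-c).round(1) for q in G])
E
python3 -W ignore - <<'E'
from h import *
f=np.load('w5.npz'); i=arm.camera_info('wrist'); fine(f['p'],f['P'],i)
E
```

```text
foot circle [524.7  29.3  80.7] 86
arrow ctr [416.8 -11.8] 688 principal dir 200.9
tongue ctr [415.8 -12.2] 1830
red [480.1  17.7] 270
green [535.5  73.9] 255
blue [558.   -2.3] 229
grip [452. 101.] 642
grip [499.9 -69.3] 503
grip [624.4  57.1] 407
C [524.7  29.3] arrow 200.8 tongue 200.8 red 194.5 grips [np.float64(135.4), np.float64(255.8), np.float64(15.6)]
C [524.6  29.8] arrow 201.1 tongue 201.1 red 195.2 grips [np.float64(135.5), np.float64(256.0), np.float64(15.3)]
C [525.4  29.6] arrow 200.9 tongue 200.9 red 194.7 grips [np.float64(135.8), np.float64(255.5), np.float64(15.6)]
```

Run:
```python
from h import *
import h
h.AX=np.array([524.9,29.5])
print(rows(np.array([*fpos(255.6),48]),[[*fpos(t),48] for t in (257,258,259,260,260.6,260.9)]))
```

```text
[[-0.006 -0.001 -0.   ]
 [-0.009 -0.001 -0.   ]
 [-0.013 -0.002 -0.   ]
 [-0.017 -0.002 -0.   ]
 [-0.02  -0.002 -0.   ]
 [-0.021 -0.003 -0.   ]]
```

Call:
move_arm:
  rows: [0,0,-0.02,0.02,0,0,0,0,0,-0.05,0.08,0,0,0,0,0,-0.07,0.17,0,0,0,0,0,-0.07,0.27,0,0,0,0,0,-0.07,0.37,0,0,0,0,0,-0.07,0.46,0,0,0,0,0,-0.07,0.52,0,0,0,0,0,-0.07,0.55,0,0,0,0,-0.01,-0.075,0.55,0,0,0,0,-0.02,-0.08,0.55,0,0,0]

```text
t: 10.4
position: [469.8, -63.0, 49.0]
orientation: [3.142, 0.001, 2.834]
ft_force: [-0.3, -0.3, 0.0]
width: 0.3
finger_force: 0.0
```

Call:
move_arm:
  rows: [0,-0.01,0,0,0,0,0,0,-0.02,0,0,0,0,0,0,-0.027,0,0,0,0,0,0,-0.032,0,0,0,0,0,0,-0.036,-0.001,0,0,0,0,0,-0.04,-0.001,0,0,0,0,0,-0.044,-0.002,0,0,0,0,0,-0.047,-0.002,0,0,0,0,0,-0.049,-0.002,0,0,0,0,0,-0.05,-0.002,0,0,0,0]

```text
t: 11.65
position: [487.9, -69.3, 48.3]
orientation: [-3.142, -0.0, 2.834]
ft_force: [-1.6, 1.3, -0.3]
width: 0.1
finger_force: 0.7
```

Call:
move_arm:
  rows: [0,0,0,0,0,0,0,0,0.02,0.005,0,0,0,0,0,0.05,0.01,0,0,0,0,0,0.07,0.01,-0.04,0,0,0,0,0.07,0.01,-0.13,0,0,0,0,0.07,0.01,-0.25,0,0,0,0,0.07,0.03,-0.38,0,0,0,0,0.07,0.06,-0.49,0,0,0,0,0.07,0.08,-0.55,0,0,0,0,0.07,0.08,-0.55,0,0,0]

```text
t: 12.9
position: [471.1, -29.5, 269.6]
orientation: [3.14, 0.003, 2.835]
ft_force: [-0.1, 0.5, 0.0]
width: -0.0
finger_force: 0.0
```

```bash
python3 -W ignore - <<'E'
from h import *
print(arm.get_obs()['position'])
p,d,i=grab('wrist'); P=pts(d,i); fine(p,P,i); cv2.imwrite('pics/w6.png',p[:,:,::-1])
E
```

```text
[471.11087999 -29.50591393 269.64375119]
foot circle [525.2  29.6  80.8] 85
arrow ctr [417.  -11.7] 683 principal dir 201.2
tongue ctr [415.9 -11.9] 1823
red [481.1  14.4] 262
green [532.   74.7] 261
blue [5.602e+02 5.000e-01] 228
grip [447.1  95.4] 639
grip [508.  -70.8] 491
grip [622.4  65.1] 406
C [525.2  29.6] arrow 200.9 tongue 200.8 red 199.1 grips [np.float64(139.9), np.float64(260.2), np.float64(20.0)]
C [524.4  29.8] arrow 201.1 tongue 201.0 red 199.7 grips [np.float64(139.7), np.float64(260.7), np.float64(19.8)]
C [525.8  29.9] arrow 200.9 tongue 200.8 red 199.1 grips [np.float64(140.2), np.float64(259.9), np.float64(20.0)]
```

View pics/w6.png

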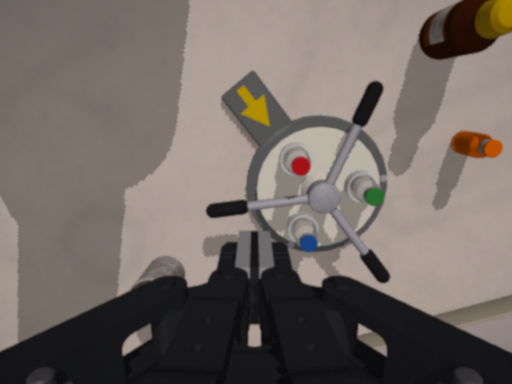

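The wrist view shows the red cap at (300,166), almost on the arrow line. The spokes read about 260.0° against a target of 260.9°, so about 1° (2 mm at the grip) is left. One more nudge.

Call:
move_arm:
  rows: [0,0,-0.02,0.02,0,0,0,0,0,-0.05,0.08,0,0,0,0,0,-0.07,0.17,0,0,0,0,0,-0.07,0.27,0,0,0,0,0,-0.07,0.37,0,0,0,0,0,-0.07,0.46,0,0,0,0,0,-0.07,0.52,0,0,0,0,0,-0.07,0.55,0,0,0,0,-0.02,-0.075,0.55,0,0,0,0,-0.04,-0.08,0.55,0,0,0]

```text
t: 14.2
position: [477.5, -66.3, 49.0]
orientation: [3.142, 0.001, 2.834]
ft_force: [-0.0, -0.0, 0.4]
width: 0.1
finger_force: 0.0
```

Call:
move_arm:
  rows: [0,-0.01,0,0,0,0,0,0,-0.018,0,0,0,0,0,0,-0.024,0,0,0,0,0,0,-0.028,0,0,0,0,0,0,-0.03,0,0,0,0,0,0,-0.032,0,0,0,0,0,0,-0.034,-0.001,0,0,0,0,0,-0.035,-0.001,0,0,0,0,0,-0.035,-0.001,0,0,0,0,0,-0.035,-0.001,0,0,0,0]

```text
t: 15.45
position: [489.7, -70.2, 48.3]
orientation: [-3.142, -0.0, 2.834]
ft_force: [-1.4, 2.2, 0.3]
width: 0.2
finger_force: 0.6
```

Call:
move_arm:
  rows: [0,0,0,0,0,0,0,0,0.02,0.005,0,0,0,0,0,0.05,0.01,0,0,0,0,0,0.075,0.01,-0.04,0,0,0,0,0.075,0.01,-0.13,0,0,0,0,0.075,0.01,-0.25,0,0,0,0,0.075,0.03,-0.38,0,0,0,0,0.075,0.06,-0.49,0,0,0,0,0.075,0.08,-0.55,0,0,0,0,0.075,0.08,-0.55,0,0,0]

```text
t: 16.7
position: [471.0, -29.9, 269.7]
orientation: [3.14, 0.003, 2.835]
ft_force: [-0.6, -0.6, -0.4]
width: -0.1
finger_force: 0.0
```

```bash
python3 -W ignore - <<'E'
from h import *
o=arm.get_obs(); print(o['t'],o['position'])
p,d,i=grab('wrist'); P=pts(d,i); fine(p,P,i); cv2.imwrite('pics/w7.png',p[:,:,::-1])
E
```

```text
16.7 [471.04490361 -29.89071994 269.66130912]
foot circle [525.2  29.5  80.8] 86
arrow ctr [417.  -11.6] 684 principal dir 201.2
tongue ctr [416.1 -11.8] 1813
red [481.5  13.6] 268
green [531.2  74.7] 258
blue [560.8   1. ] 227
grip [445.7  94.1] 641
grip [509.8 -71. ] 489
grip [621.9  67. ] 400
C [525.2  29.5] arrow 200.8 tongue 200.8 red 200.0 grips [np.float64(140.9), np.float64(261.3), np.float64(21.2)]
C [524.5  29.8] arrow 201.1 tongue 201.0 red 200.6 grips [np.float64(140.8), np.float64(261.7), np.float64(20.9)]
C [525.8  30. ] arrow 200.9 tongue 200.9 red 200.3 grips [np.float64(141.3), np.float64(261.0), np.float64(21.0)]
```

View pics/w7.png

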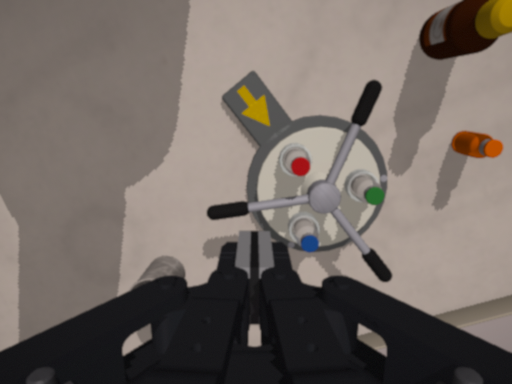

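The red vial stands on the arrow line, with its cap at (300,166) and the arrow at (256,108). All three vials are upright, and the bottle and cup are in place. The hand is about 200 mm clear.

```bash
python3 -c "
from bench import arm
print(arm.hand_in())"
```

```text
the job is handed in; nothing more can be done
None
```

I turned the carousel about 160° counter-clockwise so the red-capped vial stands at the yellow arrow, within about 1° by the wrist camera, then withdrew the hand and handed the job in at about 17 s.

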